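Load the cutlery dryer and start it on high

ROBOT

A 6-joint arm with a two-finger parallel gripper is mounted at the origin on the work surface. World frame = base frame: x ahead of the robot, y to its left, z up, the work surface at z = 0. Lengths are in m, angles in rad, forces in N, time in s.
With the tool pointing down it reaches from about 0.375 to 0.9 m from the base axis. Payload 3.1 kg.
Tool frame: the origin (TCP) lies at the very end of the fingers, on their centre line; the grasp point (between the pads) lies 19 mm behind it (manip.hold_point_z is the distance from the TCP to the grasp point, in m); y points along the fingers, z is the direction in which the jaws open and shut, and the axes are right-handed (so a half turn about y gives the same grasp; the last joint's range is limited). The gripper opens to 85 mm and grips with 20 to 120 N. Pads are 22 mm wide; open, the fingers measure 114 mm over their backs; the gripper's body (76 mm by 85 mm) begins 54 mm behind the grasp point. The pads swing forward as they close: fully open they stand 13 mm farther back than shut.
Start: joints at [1.081, 0.527, 1.433, -0, 1.181, -0.178], TCP at [0.192, 0.595, 0.231] pointing down, gripper open.
Joint ranges: [-3.08, 3.08], [-0.75, 2.2], [0.22, 2.44], [-1.43, 4.57], [0, 2.65], [-2.85, 2.85]. Speed limits (rad/s): [2.79, 2.79, 3.14, 3.14, 3.14, 3.14].

INTERFACE

Orientations are given as a unit quaternion [x, y, z, w].
In Python, from station import manip, eyes, workorder gives the robot as it stands. The module is installed in compiled form; this text tells all that it offers.
- The arm moves only by the shell command python3 -m jog 'ROWS' [OPENING] [FORCE]. ROWS is JSON, a list of rows, each a list of 2 entries, a list of its own where there are three numbers: the shift along the tool's x, y, z in cm, then the turn about the tool's y in rad. A call has 1 to 20 rows; each row is the pose to reach, as a shift and turn from the pose commanded when the call began, along the tool's axes at that moment; what a row does not reach only later rows make up. A row lasts 1/12 s, in which the tool goes at most 41.7 mm and 7.16 degrees, less where a joint would pass 70% of its speed; a pose out of reach is approached as far as the arm can. A call with a gripper value outside its range is refused whole. OPENING is the finger opening in cm, from 0 to 8.54, set as the call begins (- or left out, the last holds). The fingers move at their own pace and stop on an object; FORCE is the grip in N (left out, the last holds). Time passes only in rows, so rows that repeat a pose let the fingers close. It gives the time, the measured TCP pose, the force and the opening at its end, in the units of the state.
- manip.sense(): the state, without advancing time (a new reading comes with each control period).
- eyes.snapshot(name): name is "scene" or "top" or "wrist"; returns a dict with "frame" (420x560x3 uint8, red, green, blue), "vfov" (degrees; the focal length in pixels is half the picture's height over the tangent of half this angle, whatever the lens; pixels are square), "cx", "cy" (the principal point, pixels), "rvec" (rotation vector, rad) and "tvec" (3), from world to camera coordinates, as OpenCV has them. Camera axes: x right, y down, z forward; pixel columns grow to the right and rows downward; lengths in m; the calibration is good to about 2 mm. A picture is of the moment at which its call begins. There is no depth.
- workorder.sign_off(): hands the job in, once; it reports no verdict.
The state is a dict: "t": time; "q": joint angles; "qd": joint speeds; "tau": joint torques, N m; "tcp_pos": TCP position; "tool_rot": TCP orientation; "force": force on the tool from outside, world axes, zero at the start; "ft_torque": the same for the moment, N m; "finger_gap": opening from 0.0 (shut) to 1.0 (fully open).
Only numpy, scipy, OpenCV 4.12 (cv2) and the standard library are available. Lean on these libraries where they do the work, as an engineer would, in place of code of your own. Each camera call takes 0.05 s, during which the arm holds its last target. There are 200 camera calls.

TASK

The cutlery dryer is running on low: stop it with the broad stop key before you pull the tray out, then lay all the spoons from the drying mat flat on the tray floor, lengthwise from front to back, side by side and with all their bowls at the same end (front or rear). Then push the tray fully shut and start the dryer on high with the three-dot key. The fork stays on the mat, and everything else on the counter stays where it is.

Things in the scene. Friction and masses are not known exactly. Their poses are not given: they have to be found in the camera images.
- dryer: low white hot-air cutlery dryer, 310 mm wide, 250 deep, 95 high, fixed. Origin: bottom centre of its front face, on the counter; x points from front to rear, y along the front towards the stop key, z up. On top, 30 mm behind the front edge, four grey push keys in a row along y, 6 mm apart; from +y to -y: broad stop key (ring mark), then low, mid, high (one, two, three dots)
- key_stop (a joint): travel of the stop key, m: 0 up, about 0.0084 latched, 0.011 at its stop. Interlocked bank: a key pressed straight down past 9 mm (4 to 5 N on the way) clicks and stays down when let go, and whichever key was down pops up; pressed only part way, it springs back up
- key_stop_top (a point): centre of the top face of the stop key (the broad one, at the +y end of the bank), 46 mm wide across the bank and 30 mm front to back; it moves with the key. Up, it stands 14 mm above the dryer's top; latched down, about 6 mm
- key_low (a joint): travel of the low key, m: 0 up, about 0.0084 latched, 0.011 at its stop. Interlocked bank: a key pressed straight down past 9 mm (4 to 5 N on the way) clicks and stays down when let go, and whichever key was down pops up; pressed only part way, it springs back up
- key_low_top (a point): centre of the top face of the low key (one dot, next to stop; latched down at the start: the dryer is running on low), 30 mm wide across the bank and 30 mm front to back; it moves with the key. Up, it stands 14 mm above the dryer's top; latched down, about 6 mm
- key_mid (a joint): travel of the mid key, m: 0 up, about 0.0084 latched, 0.011 at its stop. Interlocked bank: a key pressed straight down past 9 mm (4 to 5 N on the way) clicks and stays down when let go, and whichever key was down pops up; pressed only part way, it springs back up
- key_mid_top (a point): centre of the top face of the mid key (two dots), 30 mm wide across the bank and 30 mm front to back; it moves with the key. Up, it stands 14 mm above the dryer's top; latched down, about 6 mm
- key_high (a joint): travel of the high key, m: 0 up, about 0.0084 latched, 0.011 at its stop. Interlocked bank: a key pressed straight down past 9 mm (4 to 5 N on the way) clicks and stays down when let go, and whichever key was down pops up; pressed only part way, it springs back up
- key_high_top (a point): centre of the top face of the high key (three dots, at the -y end of the bank), 30 mm wide across the bank and 30 mm front to back; it moves with the key. Up, it stands 14 mm above the dryer's top; latched down, about 6 mm
- tray (a joint): how far the tray is pulled out towards the dryer's front (its -x), m: 0 shut, 0.185 fully out; about 1.5 N of friction, stays where it is left
- tray_floor (a point): centre of the upper face of the tray's perforated steel floor, 20 mm above the counter; moves with the tray; axes as the dryer's. Floor 190 mm along x by 262 along y; side and rear walls 30 mm high above it; front panel 65 mm high above it, 12 thick, 296 wide. Fully out, all but the rear 5 to 10 mm of the floor is clear of the dryer; shut, 40 mm of height is left above it
- tray_handle (a point): middle of the tray's bow handle: a horizontal round steel bar 10 mm thick, 100 mm long along the dryer's y, 70 mm above the counter, its centre line 38 mm in front of the front panel; open from above
- spoon0: stainless dessert spoon, 161 mm long, about 40 g, all alike; some may be absent. Origin: on its underside at mid length, close to where it balances; x along it towards the bowl, z up. The handle there is 9 mm wide, 6 mm thick (14 mm wide near its end) and reaches from x = -80 mm to +40 mm; the oval bowl is 46 by 29 mm, 9 mm high, its middle at x = +58 mm
- spoon1: stainless dessert spoon, 161 mm long, about 40 g, all alike; some may be absent. Origin: on its underside at mid length, close to where it balances; x along it towards the bowl, z up. The handle there is 9 mm wide, 6 mm thick (14 mm wide near its end) and reaches from x = -80 mm to +40 mm; the oval bowl is 46 by 29 mm, 9 mm high, its middle at x = +58 mm
- spoon2: stainless dessert spoon, 161 mm long, about 40 g, all alike; some may be absent. Origin: on its underside at mid length, close to where it balances; x along it towards the bowl, z up. The handle there is 9 mm wide, 6 mm thick (14 mm wide near its end) and reaches from x = -80 mm to +40 mm; the oval bowl is 46 by 29 mm, 9 mm high, its middle at x = +58 mm
- spoon3: stainless dessert spoon, 161 mm long, about 40 g, all alike; some may be absent. Origin: on its underside at mid length, close to where it balances; x along it towards the bowl, z up. The handle there is 9 mm wide, 6 mm thick (14 mm wide near its end) and reaches from x = -80 mm to +40 mm; the oval bowl is 46 by 29 mm, 9 mm high, its middle at x = +58 mm
- spoon4: stainless dessert spoon, 161 mm long, about 40 g, all alike; some may be absent. Origin: on its underside at mid length, close to where it balances; x along it towards the bowl, z up. The handle there is 9 mm wide, 6 mm thick (14 mm wide near its end) and reaches from x = -80 mm to +40 mm; the oval bowl is 46 by 29 mm, 9 mm high, its middle at x = +58 mm
- mat: dark drying mat on the counter, 215 mm (x) by 375 mm (y), 4 mm thick, fixed; the spoons lie on it side by side, roughly along its x, bowls either way. Origin: centre of its underside
- fork: stainless fork, 160 mm long, handle as the spoons', lying among them on the mat; not part of the job. Origin: underside, mid length; x towards the tines
- cup: takeaway paper cup with dark blue sleeve and lid, 84 mm across, 112 mm tall; origin: centre of its foot
- battery: black and yellow tool battery, 75 by 115 mm, 54 mm tall; origin: centre of its underside
- calculator: desk calculator, 180 by 125 mm, 27 mm high; origin: centre of its underside
- jug: small steel milk jug, 86 mm across, 95 mm tall; origin: centre of its foot
- tamper: coffee tamper, 58 mm across, 84 mm tall; origin: centre of its foot
Mind the look-alikes: they are no part of the job. What is shaped like the spoon3 but yellow is not meant. Leave any blue look-alike of the spoon2 alone.

How it is judged:
On the way, in this order (a step that is already met when the one before it is completed fails the run):
1. the stop key is latched down and the low key has popped up (value of joint key_stop above 0.007 m and value of joint each of key_low, key_mid, key_high below 0.003 m), for 0.2 s.
2. the tray is pulled out at least 150 mm, with the stop key down (value of joint tray above 0.15 m and value of joint key_stop above 0.007 m), for 0.2 s.
3. every spoon present lies flat on the tray floor, lengthwise, all bowls at the same end (x of spoon0 in the frame of tray_floor between -0.03 and 0.03 m and y of spoon0 in the frame of tray_floor between -0.131 and 0.131 m and z of each of spoon0, spoon1, spoon2, spoon3, spoon4 in the frame of tray_floor above -0.004 m and ((z of spoon0 in the frame of tray_floor below 0.004 m and angle between spoon0's own z axis and vertical below 0.08 rad) or (z of spoon0 in the frame of tray_floor below 0.0095 m and angle between spoon0's own z axis and vertical above 3.06 rad)) and angle between the x axis of each of spoon0, spoon1, spoon2, spoon3, spoon4 and the x axis of tray_floor, either way round below 0.3 rad and x of spoon1 in the frame of tray_floor between -0.03 and 0.03 m and y of spoon1 in the frame of tray_floor between -0.131 and 0.131 m and ((z of spoon1 in the frame of tray_floor below 0.004 m and angle between spoon1's own z axis and vertical below 0.08 rad) or (z of spoon1 in the frame of tray_floor below 0.0095 m and angle between spoon1's own z axis and vertical above 3.06 rad)) and x of spoon2 in the frame of tray_floor between -0.03 and 0.03 m and y of spoon2 in the frame of tray_floor between -0.131 and 0.131 m and ((z of spoon2 in the frame of tray_floor below 0.004 m and angle between spoon2's own z axis and vertical below 0.08 rad) or (z of spoon2 in the frame of tray_floor below 0.0095 m and angle between spoon2's own z axis and vertical above 3.06 rad)) and x of spoon3 in the frame of tray_floor between -0.03 and 0.03 m and y of spoon3 in the frame of tray_floor between -0.131 and 0.131 m and ((z of spoon3 in the frame of tray_floor below 0.004 m and angle between spoon3's own z axis and vertical below 0.08 rad) or (z of spoon3 in the frame of tray_floor below 0.0095 m and angle between spoon3's own z axis and vertical above 3.06 rad)) and x of spoon4 in the frame of tray_floor between -0.03 and 0.03 m and y of spoon4 in the frame of tray_floor between -0.131 and 0.131 m and ((z of spoon4 in the frame of tray_floor below 0.004 m and angle between spoon4's own z axis and vertical below 0.08 rad) or (z of spoon4 in the frame of tray_floor below 0.0095 m and angle between spoon4's own z axis and vertical above 3.06 rad)) and ((x of tray_handle in the frame of spoon0 above 0.05 m and x of tray_handle in the frame of spoon1 above 0.05 m and x of tray_handle in the frame of spoon2 above 0.05 m and x of tray_handle in the frame of spoon3 above 0.05 m and x of tray_handle in the frame of spoon4 above 0.05 m) or (x of tray_handle in the frame of spoon0 below -0.05 m and x of tray_handle in the frame of spoon1 below -0.05 m and x of tray_handle in the frame of spoon2 below -0.05 m and x of tray_handle in the frame of spoon3 below -0.05 m and x of tray_handle in the frame of spoon4 below -0.05 m)) and linear speed of each of spoon0, spoon1, spoon2, spoon3, spoon4 below 0.03 m/s), for 0.2 s.
4. the tray is shut (within 8 mm) with the spoons in it (value of joint tray below 0.008 m and x of spoon0 in the frame of tray_floor between -0.03 and 0.03 m and y of spoon0 in the frame of tray_floor between -0.131 and 0.131 m and z of each of spoon0, spoon1, spoon2, spoon3, spoon4 in the frame of tray_floor above -0.004 m and ((z of spoon0 in the frame of tray_floor below 0.004 m and angle between spoon0's own z axis and vertical below 0.08 rad) or (z of spoon0 in the frame of tray_floor below 0.0095 m and angle between spoon0's own z axis and vertical above 3.06 rad)) and angle between the x axis of each of spoon0, spoon1, spoon2, spoon3, spoon4 and the x axis of tray_floor, either way round below 0.3 rad and x of spoon1 in the frame of tray_floor between -0.03 and 0.03 m and y of spoon1 in the frame of tray_floor between -0.131 and 0.131 m and ((z of spoon1 in the frame of tray_floor below 0.004 m and angle between spoon1's own z axis and vertical below 0.08 rad) or (z of spoon1 in the frame of tray_floor below 0.0095 m and angle between spoon1's own z axis and vertical above 3.06 rad)) and x of spoon2 in the frame of tray_floor between -0.03 and 0.03 m and y of spoon2 in the frame of tray_floor between -0.131 and 0.131 m and ((z of spoon2 in the frame of tray_floor below 0.004 m and angle between spoon2's own z axis and vertical below 0.08 rad) or (z of spoon2 in the frame of tray_floor below 0.0095 m and angle between spoon2's own z axis and vertical above 3.06 rad)) and x of spoon3 in the frame of tray_floor between -0.03 and 0.03 m and y of spoon3 in the frame of tray_floor between -0.131 and 0.131 m and ((z of spoon3 in the frame of tray_floor below 0.004 m and angle between spoon3's own z axis and vertical below 0.08 rad) or (z of spoon3 in the frame of tray_floor below 0.0095 m and angle between spoon3's own z axis and vertical above 3.06 rad)) and x of spoon4 in the frame of tray_floor between -0.03 and 0.03 m and y of spoon4 in the frame of tray_floor between -0.131 and 0.131 m and ((z of spoon4 in the frame of tray_floor below 0.004 m and angle between spoon4's own z axis and vertical below 0.08 rad) or (z of spoon4 in the frame of tray_floor below 0.0095 m and angle between spoon4's own z axis and vertical above 3.06 rad)) and ((x of tray_handle in the frame of spoon0 above 0.05 m and x of tray_handle in the frame of spoon1 above 0.05 m and x of tray_handle in the frame of spoon2 above 0.05 m and x of tray_handle in the frame of spoon3 above 0.05 m and x of tray_handle in the frame of spoon4 above 0.05 m) or (x of tray_handle in the frame of spoon0 below -0.05 m and x of tray_handle in the frame of spoon1 below -0.05 m and x of tray_handle in the frame of spoon2 below -0.05 m and x of tray_handle in the frame of spoon3 below -0.05 m and x of tray_handle in the frame of spoon4 below -0.05 m))), for 0.2 s.
At the end, for the whole second after the job is handed in: High key latched (past 7 mm), other keys up (within 3 mm); tray shut within 8 mm; every spoon present at rest flat on the tray floor (4 mm, 0.08 rad; either face up), none on another, within 0.3 rad of front to back, all bowls at the same end; fork still on the mat (all of step 4 and value of joint key_high above 0.007 m and value of joint each of key_stop, key_low, key_mid below 0.003 m and linear speed of each of spoon0, spoon1, spoon2, spoon3, spoon4 below 0.03 m/s and horizontal distance between fork and mat below 0.25 m); the robot touches nothing.
It fails at once if the tray is out more than 30 mm while the stop key is not down (value of joint tray above 0.03 m and value of joint key_stop below 0.004 m).
It fails at once if the fork is picked up or pushed away by more than 8 cm (height (world z) of fork above 0.05 m or distance of fork from where it was at the start of the episode above 0.08 m).
It fails at once if another thing on the counter is moved by more than 5 cm or tipped (distance of any of cup, battery, calculator, jug, tamper from where it was at the start of the episode above 0.05 m or angle between any of cup, jug, tamper's own z axis and vertical above 0.4 rad).
Of spoon0, spoon1, spoon2, spoon3, spoon4 only 3 to 5 are there at a start; the rules pass over those that are not, and their reading is None.
At some moment in a run one of spoon0, spoon1, spoon2, spoon3, spoon4 may be knocked a few centimetres aside while the robot is not near it.
Once in a run the grip may slacken for a moment while it holds something.
It also fails if it takes over 210 s, if anything falls off the work surface, if the arm or the gripper's body presses on something with over 40 N, if the wrist force passes 120 N, or if a joint passes its speed limit or range.

## Working session

There is one attempt and no reset: what is moved stays moved. The work goes in short steps, Python scripts to look and compute and a shell command to move; the robot and the scene stay as the last step left them, time stands still between calls to the robot, and variables do not carry over. Pictures are saved under pics/ and viewed, about 12 in all and at most 16, crops included, and the job is handed in when it is done.

```bash
mkdir -p pics; cat > h.py <<'E'
import numpy as np, cv2
from station import manip, eyes, workorder
from scipy.spatial.transform import Rotation as R
def snap(n, f=None):
    s=eyes.snapshot(n)
    if f: cv2.imwrite('pics/'+f, cv2.cvtColor(s['frame'],cv2.COLOR_RGB2BGR))
    fl=s['frame'].shape[0]/2/np.tan(np.radians(s['vfov'])/2)
    s['K']=np.array([[fl,0,s['cx']],[0,fl,s['cy']],[0,0,1]]); s['Rm']=cv2.Rodrigues(np.array(s['rvec'],float))[0]
    s['c']=-s['Rm'].T@np.array(s['tvec'],float); return s
def ray(s,u,v,z):
    d=s['Rm'].T@np.linalg.inv(s['K'])@np.array([u,v,1.]); return s['c']+d*(z-s['c'][2])/d[2]
def proj(s,P):
    p=s['K']@(s['Rm']@np.asarray(P,float)+np.array(s['tvec'],float)); return p[:2]/p[2]
def tool(delta,st=None):
    st=st or manip.sense(); return R.from_quat(st['tool_rot']).inv().apply(delta)*100
E
python3 - <<'E'
from h import *
for n in ['top','scene','wrist']:
    s=snap(n,n+'0.png'); print(n,s['vfov'],s['c'].round(3))
st=manip.sense(); print(st); print(R.from_quat(st['tool_rot']).as_matrix().round(3))
E
```

```text
top 49.76898386303799 [ 0.423 -0.019  1.5  ]
scene 49.5391540156148 [1.328 0.571 0.975]
wrist 71.91215400130156 [0.118 0.62  0.373]
{'t': 0.15, 'q': array([ 1.08053253e+00,  5.28294310e-01,  1.43362837e+00,  2.57761431e-05,
        1.18139906e+00, -1.78526015e-01]), 'qd': array([ 0.00084954, -0.00370772, -0.00193713, -0.0009646 ,  0.00071497,
       -0.00212887]), 'tau': array([ 1.10605903e-03, -4.42741549e+01, -1.78275740e+01, -2.11690872e-04,
        5.59238135e-03,  2.66550353e-05]), 'tcp_pos': array([0.19140904, 0.5943818 , 0.23052632]), 'tool_rot': array([ 0.69910844, -0.10998219,  0.10956499, -0.69795904]), 'force': array([-0.29756146, -0.18010974, -0.50236164]), 'ft_torque': array([ 0.04148544,  0.02159691, -0.013115  ]), 'finger_gap': 0.9989022987570527}
[[ 0.952 -0.001  0.307]
 [-0.307 -0.002  0.952]
 [-0.    -1.    -0.002]]
```

View pics/top0.png

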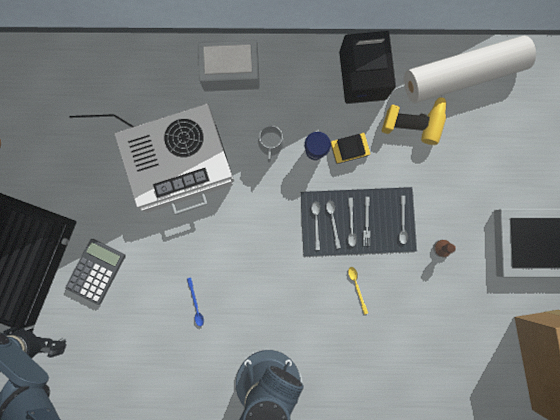

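View pics/scene0.png

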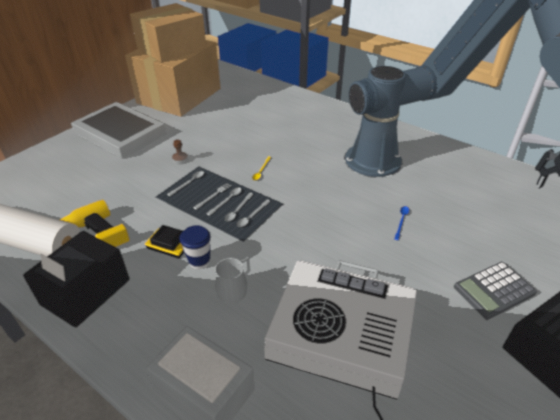

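```bash
python3 - <<'E'
import cv2,numpy as np
im=cv2.imread('pics/top0.png')
a=cv2.resize(im[95:255,100:260],None,fx=3.75,fy=3.75,interpolation=cv2.INTER_CUBIC)
cv2.imwrite('pics/c1.png',a)
b=cv2.resize(im[180:320,290:430],None,fx=4.2,fy=4.2,interpolation=cv2.INTER_CUBIC)
cv2.imwrite('pics/c2.png',b)
E
```

```text
(no output)
```

View pics/c1.png

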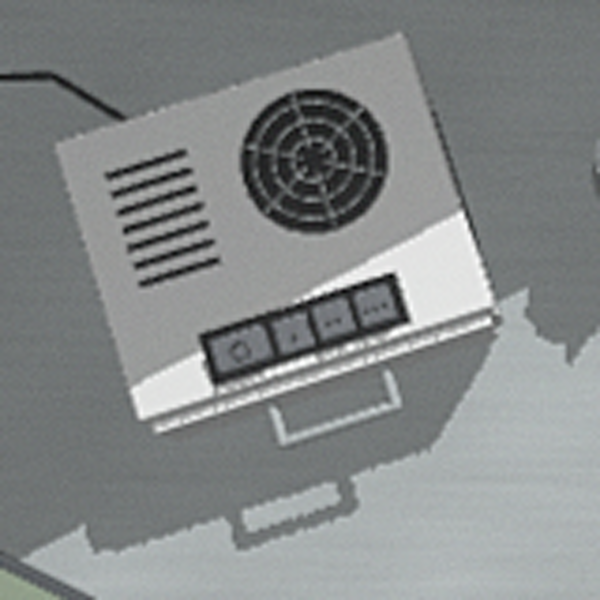

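View pics/c2.png

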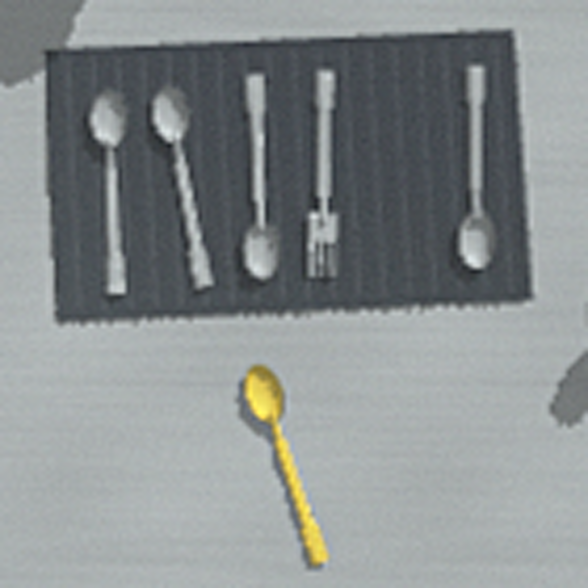

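```bash
cat > spoons.py <<'E'
from h import *
import sys
def find(f=None,z=0.009):
    s=snap('top',f); g=cv2.cvtColor(s['frame'],cv2.COLOR_RGB2HSV)
    m=((g[...,2]>105)&(g[...,1]<60)).astype(np.uint8)
    mat=np.zeros_like(m); poly=np.array([proj(s,p) for p in MAT]); 
    cv2.fillConvexPoly(mat,poly.astype(np.int32),1); m&=mat
    cs,_=cv2.findContours(m,cv2.RETR_EXTERNAL,cv2.CHAIN_APPROX_NONE)
    out=[]
    for c in cs:
        if len(c)<30: continue
        P=np.array([ray(s,u,v,z)[:2] for u,v in c[:,0]+0.0])
        d=np.linalg.svd(P-P.mean(0),full_matrices=False)[2][0]
        if d[0]<0: d=-d
        n=np.array([-d[1],d[0]])
        a=P@d; b=P@n; lo,hi=a.min(),a.max()
        w=lambda q:np.ptp(b[(a>q-.008)&(a<q+.008)])
        mid=(lo+hi)/2; 
        k=(a>mid-.015)&(a<mid+.015)
        ctr=d*mid+n*(b[k].max()+b[k].min())/2
        # handle line angle from mid-sections
        wl,wh=w(lo+.023),w(hi-.023)
        out.append((ctr,np.arctan2(d[1],d[0]),hi-lo,wl,wh)); 
        print('ctr',ctr.round(4),'ang',round(out[-1][1],3),'len',round(hi-lo,3),'w lo/hi',wl.round(3),wh.round(3))
    return s,out
s0=None
MAT=[[0.73,-.02+.03,0]]
E
python3 - <<'E'
from h import *
s=snap('top')
C=lambda u,v,z:ray(s,100+(u+.5)/3.75-.5,95+(v+.5)/3.75-.5,z)
cor=[C(*p,0.095) for p in [(57,143),(402,33),(492,310),(140,418)]]
print('corners',np.round(cor,4)); e=np.array(cor)[:,:2]
print('sides',[np.linalg.norm(e[i]-e[i-1]).round(3) for i in range(4)])
y=e[3]-e[2]; y2=e[0]-e[1]; print('yaw', np.arctan2(-y[0],y[1]),np.arctan2(-y2[0],y2[1]))
x=e[0]-e[3];x2=e[1]-e[2];print(np.arctan2(x[1],x[0]),np.arctan2(x2[1],x2[0]))
for n,p,z in [('stop',(240,350),.109),('low',(292,333),.101),('mid',(334,320),.109),('high',(376,305),.109),('h1',(286,440),.07),('h2',(398,405),.07)]: print(n,C(*p,z).round(4))
M=lambda u,v,z:ray(s,290+(u+.5)/4.2-.5,180+(v+.5)/4.2-.5,z)
print('mat',[M(*p,.004).round(3).tolist() for p in [(47,52),(513,32),(530,298),(57,322)]])
for n,a,b in [('A',(108,90),(117,294)),('B',(168,86),(205,288)),('C',(261,280),(256,74)),('D',(476,270),(476,66)),('fork',(322,278),(325,70)),('yel',(258,366),(318,565))]:
  P,Q=M(*a,.009),M(*b,.009); d=P-Q; print(n,'mid',((P+Q)/2).round(4)[:2],'len',np.linalg.norm(d).round(3),'ang to bowl',np.arctan2(d[1],d[0]).round(3))
print('blue',ray(s,199,326,.005),ray(s,188,279,.005)); print('calc',ray(s,124,250,.027))
E
```

```text
corners [[0.7928 0.4826 0.095 ]
 [0.8887 0.1944 0.095 ]
 [0.652  0.1159 0.095 ]
 [0.5607 0.4067 0.095 ]]
sides [np.float64(0.244), np.float64(0.304), np.float64(0.249), np.float64(0.305)]
yaw 0.3041219549627275 0.3214592994408539
0.3161649825702019 0.3200895952161814
stop [0.6158 0.3218 0.109 ]
low [0.6313 0.281  0.101 ]
mid [0.641  0.2449 0.109 ]
high [0.6536 0.2105 0.109 ]
h1 [0.5448 0.2909 0.07  ]
h2 [0.5746 0.197  0.07  ]
mat [[0.618, -0.109, 0.004], [0.635, -0.48, 0.004], [0.424, -0.488, 0.004], [0.405, -0.116, 0.004]]
A mid [ 0.5069 -0.1596] len 0.161 ang to bowl 0.038
B mid [ 0.5109 -0.2178] len 0.161 ang to bowl 0.172
C mid [ 0.5189 -0.2746] len 0.162 ang to bowl -3.13
D mid [ 0.5263 -0.4465] len 0.161 ang to bowl 3.119
fork mid [ 0.5214 -0.3259] len 0.164 ang to bowl 3.112
yel mid [ 0.2943 -0.2947] len 0.159 ang to bowl 0.284
blue [0.1796195  0.22280448 0.005     ] [0.3305433  0.26108391 0.005     ]
calc [0.42472436 0.46512701 0.027     ]
```

```bash
cat > go.py <<'E'
import sys; from h import *
x,y,z,th=map(float,sys.argv[1:5]); st=manip.sense(); r=R.from_quat(st['tool_rot']).as_matrix()
cur=np.arctan2(r[1,2],r[0,2]); turn=-(th-cur)
print('shift',tool(np.array([x,y,z])-st['tcp_pos'],st).round(2),'turn',round(turn,3),'(theta now %.3f, q6 %.2f)'%(cur,st['q'][5]), 't',st['t'])
E
python3 go.py 0.616 0.322 0.15 0.316
```

```text
shift [ 48.76   8.08 -12.9 ] turn 0.943 (theta now 1.259, q6 -0.18) t 0.2
```

```bash
python3 -m jog '[[[10,0,-3],0.1],[[20,2,-6],0.3],[[35,5,-9],0.6],[[48.8,8.1,-12.9],0.943],[[48.8,8.1,-12.9],0.943],[[48.8,8.1,-12.9],0.943],[[48.8,8.1,-12.9],0.943],[[48.8,8.1,-12.9],0.943],[[48.8,8.1,-12.9],0.943],[[48.8,8.1,-12.9],0.943],[[48.8,8.1,-12.9],0.943],[[48.8,8.1,-12.9],0.943],[[48.8,8.1,-12.9],0.943],[[48.8,8.1,-12.9],0.943],[[48.8,8.1,-12.9],0.943],[[48.8,8.1,-12.9],0.943],[[48.8,8.1,-12.9],0.943]]' 0 40; python3 go.py 0.616 0.322 0.099 0.316; python3 -c "
from h import *
s=snap('wrist','w1.png')
for p in [(.616,.322,.109),(.6536,.2105,.109)]: print(proj(s,p))"
```

```text
t: 1.62
tcp_pos: [0.6148, 0.3239, 0.1507]
tool_rot: [0.573, -0.415, 0.414, -0.573]
force: [-0.0, 0.7, 0.3]
finger_gap: -0.001
shift [0.22 5.17 0.06] turn 0.002 (theta now 0.318, q6 0.01) t 1.6167
[287.27548995 233.5057178 ]
[288.3010386  366.26800354]
```

View pics/w1.png

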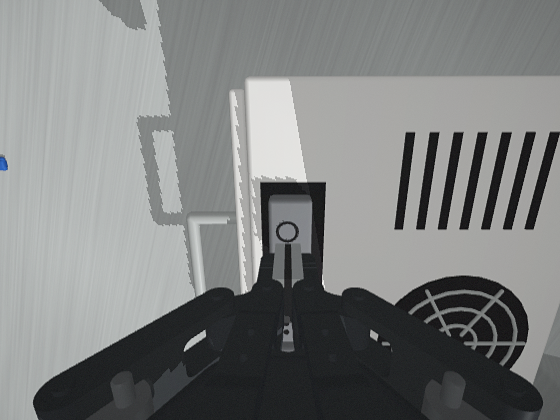

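The ring mark is at (287,232), and the predicted position was (287,233). The key position is confirmed, so I'll press it.

```bash
python3 -m jog '[[[0.2,2,0],0],[[0.2,3.5,0],0],[[0.2,4,0],0],[[0.2,4.4,0],0],[[0.2,4.7,0],0],[[0.2,5,0],0],[[0.2,5.2,0],0],[[0.2,5.25,0],0],[[0.2,5.25,0],0],[[0.2,5.25,0],0]]'; python3 -m jog '[[[0,-1,0],0],[[0,-3,0],0],[[0,-6,0],0],[[0,-6,0],0],[[0,-6,0],0]]';  python3 -c "
from h import *
s=snap('wrist','w2.png'); s=snap('top','t2.png')
a=cv2.imread('pics/w2.png')[150:420]; b=cv2.resize(cv2.imread('pics/t2.png')[150:240,120:270],None,fx=3.7,fy=3.7)
cv2.imwrite('pics/c3.png',np.vstack([a,cv2.resize(b,(560,330))]))"; python3 go.py 0.5597 0.244 0.13 0.316
```

```text
t: 2.5
tcp_pos: [0.6176, 0.321, 0.0985]
tool_rot: [-0.572, 0.415, -0.415, 0.573]
force: [-1.6, 1.7, 3.7]
finger_gap: -0.0
t: 2.92
tcp_pos: [0.6196, 0.3205, 0.1608]
tool_rot: [-0.571, 0.413, -0.417, 0.574]
force: [-0.4, -0.6, -0.5]
finger_gap: 0.001
shift [ 5.43  2.77 -7.82] turn -0.0 (theta now 0.316, q6 0.00) t 3.0167
```

View pics/c3.png

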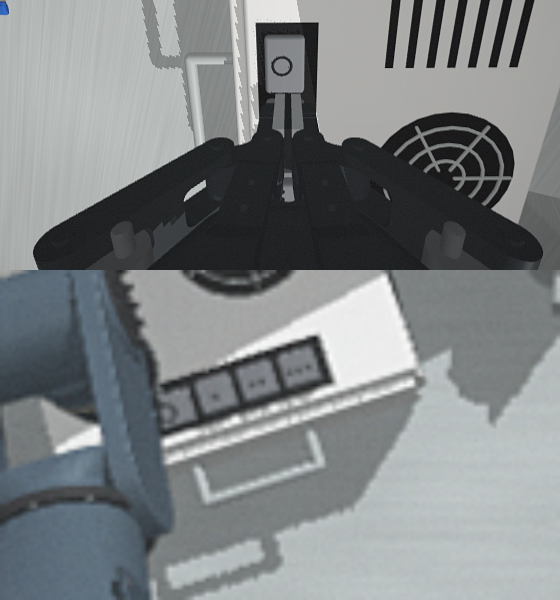

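```bash
python3 go.py 0.6165 0.3215 0.103 0.316; python3 -m jog '[[[0.3,3,0.3],0],[[0.3,4.5,0.3],0],[[0.3,5.6,0.3],0],[[0.3,5.75,0.3],0],[[0.3,5.75,0.3],0],[[0.3,5.75,0.3],0]]'; python3 -c "
from h import *
print(manip.sense()['force'],manip.sense()['tcp_pos'])"
```

```text
shift [-0.18  5.47 -0.02] turn -0.0 (theta now 0.316, q6 0.00) t 3.0167
t: 3.52
tcp_pos: [0.62, 0.3179, 0.0997]
tool_rot: [0.574, -0.416, 0.415, -0.571]
force: [-2.8, -1.2, 2.8]
finger_gap: -0.001
[-2.82811745 -1.22983794  2.77009658] [0.61996987 0.31790015 0.09966327]
```

```bash
python3 -m jog '[[[-0.2,0.1,-0.2],0],[[-0.2,0.2,-0.2],0],[[-0.2,0.25,-0.2],0],[[-0.2,0.25,-0.2],0]]'; python3 -m jog '[[[0,-0.2,0],0],[[0,-0.45,0],0],[[0,-0.45,0],0],[[0,-0.45,0],0],[[0,-0.45,0],0]]'; python3 -m jog '[[[0,-0.4,0],0],[[0,-0.4,0],0],[[0,-0.4,0],0]]'
```

```text
t: 3.85
tcp_pos: [0.6192, 0.3197, 0.0982]
tool_rot: [-0.572, 0.415, -0.416, 0.573]
force: [0.5, -2.6, 4.1]
finger_gap: 0.003
t: 4.27
tcp_pos: [0.6177, 0.3201, 0.1017]
tool_rot: [0.573, -0.416, 0.415, -0.572]
force: [0.3, 0.4, 0.6]
finger_gap: -0.002
t: 4.52
tcp_pos: [0.6186, 0.32, 0.1065]
tool_rot: [-0.572, 0.415, -0.415, 0.573]
force: [0.2, 0.7, 1.1]
finger_gap: -0.002
```

```bash
python3 -m jog '[[[0,-2,0],0],[[0,-4,0],0],[[0,-4,0],0],[[0,-4,0],0]]' 3; python3 go.py 0.5597 0.244 0.13 0.316;python3 go.py 0.5597 0.244 0.052 0.316
```

```text
t: 4.85
tcp_pos: [0.6194, 0.3201, 0.1477]
tool_rot: [-0.572, 0.414, -0.416, 0.573]
force: [-0.1, 0.2, 0.2]
finger_gap: 0.347
shift [ 5.38  1.75 -8.05] turn -0.0 (theta now 0.316, q6 0.00) t 4.85
shift [ 5.38  9.55 -8.07] turn -0.0 (theta now 0.316, q6 0.00) t 4.85
```

```bash
python3 -m jog '[[[3,0,-4],0],[[5.4,1,-8],0],[[5.4,1,-8],0],[[5.4,1,-8],0],[[5.4,1,-8],0]]'; python3 -c "
from h import *
s=snap('wrist','w3.png'); print(proj(s,(.5597,.244,.07)))";python3 go.py 0.5597 0.244 0.052 0.316
```

```text
t: 5.27
tcp_pos: [0.5587, 0.2431, 0.1355]
tool_rot: [0.572, -0.416, 0.415, -0.572]
force: [0.0, 0.0, 0.0]
finger_gap: 0.355
[288.21956875 217.78477229]
shift [-0.02  8.41 -0.04] turn -0.001 (theta now 0.315, q6 -0.09) t 5.3167
```

View pics/w3.png

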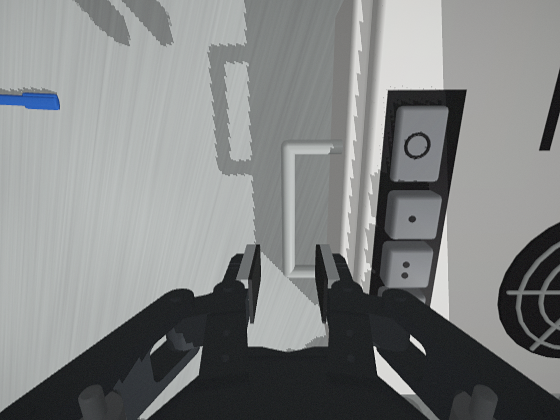

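```bash
python3 -m jog '[[[0,3,0],0],[[0,5,0],0],[[0,7,0],0],[[0,8,0],0],[[0,8.4,0],0],[[0,8.4,0],0],[[0,8.4,0],0]]'; python3 -m jog '[[[0,0,0],0],[[0,0,0],0],[[0,0,0],0],[[0,0,0],0],[[0,0,0],0],[[0,0,0],0]]' 0 40
```

```text
t: 5.9
tcp_pos: [0.5603, 0.2442, 0.0528]
tool_rot: [-0.572, 0.415, -0.415, 0.573]
force: [-0.5, 1.5, -0.1]
finger_gap: 0.351
t: 6.4
tcp_pos: [0.56, 0.2439, 0.0536]
tool_rot: [-0.572, 0.415, -0.416, 0.573]
force: [-0.8, -0.5, 5.5]
finger_gap: 0.102
```

```bash
python3 -m jog '[[[0,0,-1],0],[[0,0,-2.5],0],[[0,0,-4],0],[[0,0,-5.5],0],[[0,0,-7],0],[[0,0,-8.5],0],[[0,0,-10],0],[[0,0,-11.5],0],[[0,0,-13],0],[[0,0,-14.5],0],[[0,0,-16],0],[[0,0,-17],0],[[0,0,-18],0],[[0,0,-18.3],0],[[0,0,-18.3],0],[[0,0,-18.3],0]]'; python3 -m jog '[[[0,0,0],0],[[0,0,0],0],[[0,0,0],0],[[0,0,0],0]]' 3;python3 -m jog '[[[0,-3,0],0],[[0,-6,0],0],[[0,-9,0],0],[[0,-12,0],0],[[0,-12,0],0],[[0,-12,0],0]]'; python3 -c "
from h import *
snap('wrist','w4.png')"; python3 go.py .507 -.16 .15 -1.533
```

```text
t: 7.73
tcp_pos: [0.387, 0.1866, 0.0535]
tool_rot: [-0.571, 0.414, -0.416, 0.574]
force: [0.0, -1.6, 11.9]
finger_gap: 0.1
t: 8.07
tcp_pos: [0.3851, 0.1868, 0.0522]
tool_rot: [0.573, -0.415, 0.415, -0.572]
force: [-0.1, -0.3, -0.5]
finger_gap: 0.353
t: 8.57
tcp_pos: [0.3862, 0.1871, 0.1736]
tool_rot: [-0.571, 0.414, -0.416, 0.574]
force: [-0.2, 0.5, -0.3]
finger_gap: 0.351
shift [36.75  2.25  0.8 ] turn 1.849 (theta now 0.316, q6 -0.13) t 8.6167
```

View pics/w4.png

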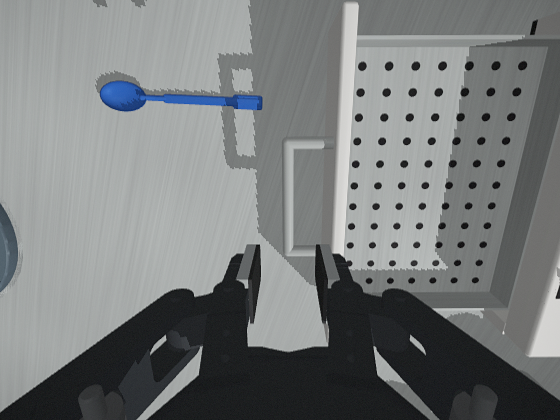

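```bash
sed -i 's/^MAT=.*/MAT=[[.611,-.116,.004],[.628,-.473,.004],[.43,-.481,.004],[.412,-.123,.004]]/' spoons.py; cat >> spoons.py <<'E'
if __name__=='__main__': find(sys.argv[1] if len(sys.argv)>1 else None)
E
python3 spoons.py
```

```text
ctr [ 0.5063 -0.1594] ang 0.038 len 0.156 w lo/hi 0.014 0.027
ctr [ 0.5112 -0.2164] ang 0.186 len 0.161 w lo/hi 0.015 0.028
ctr [ 0.5198 -0.2742] ang 0.022 len 0.162 w lo/hi 0.024 0.013
ctr [ 0.5231 -0.3255] ang -0.037 len 0.163 w lo/hi 0.023 0.014
ctr [ 0.5284 -0.4467] ang -0.026 len 0.16 w lo/hi 0.027 0.013
```

```bash
python3 -m jog '[[[10,0,0],0.12],[[20,0,0.3],0.6],[[30,1,0.6],1.2],[[36.7,2.2,0.8],1.85],[[36.7,2.2,0.8],1.85],[[36.7,2.2,0.8],1.85],[[36.7,2.2,0.8],1.85],[[36.7,2.2,0.8],1.85],[[36.7,2.2,0.8],1.85],[[36.7,2.2,0.8],1.85],[[36.7,2.2,0.8],1.85],[[36.7,2.2,0.8],1.85],[[36.7,2.2,0.8],1.85],[[36.7,2.2,0.8],1.85],[[36.7,2.2,0.8],1.85],[[36.7,2.2,0.8],1.85],[[36.7,2.2,0.8],1.85],[[36.7,2.2,0.8],1.85]]' 3; python3 go.py .507 -.16 .006 -1.533; python3 -c "
from h import *
s=snap('wrist','w5.png'); print(proj(s,(.507,-.16,.008)))"
```

```text
t: 10.17
tcp_pos: [0.5063, -0.1592, 0.1492]
tool_rot: [-0.015, 0.707, -0.707, 0.013]
force: [-0.2, 0.4, -0.4]
finger_gap: 0.352
shift [-0.1  14.31  0.1 ] turn 0.001 (theta now -1.532, q6 1.02) t 10.1667
[289.87151445 190.27256242]
```

View pics/w5.png

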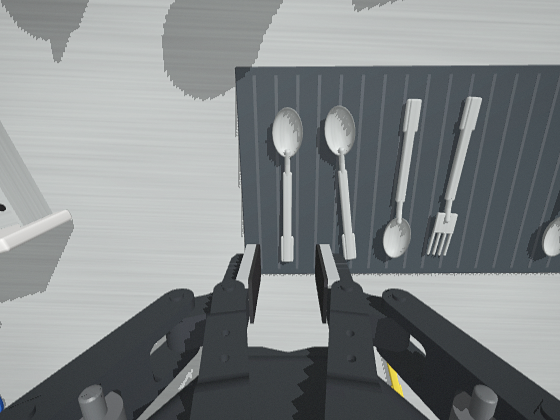

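The spoon A handle is at u≈288 and was predicted at 290, so the grasp lines up.

```bash
python3 -m jog '[[[0,4,0],0],[[0,8,0],0],[[0,11,0],0],[[0,13,0],0],[[0,13.8,0],0],[[0,14.3,0],0],[[0,14.3,0],0],[[0,14.3,0],0]]' 3; python3 -m jog '[[[0,0,0],0],[[0,0,0],0],[[0,0,0],0],[[0,0,0],0],[[0,0,0],0],[[0,0,0],0]]' 0 40; python3 -m jog '[[[0,-2,0],0],[[0,-5,0],0],[[0,-9,0],0],[[0,-13,0],0],[[0,-16,0],0],[[0,-16,0],0],[[0,-16,0],0]]';python3 go.py .495 .318 .165 -1.255;  python3 -c "
from h import *
s=snap('scene','s6.png');s=snap('wrist','w6.png')"
```

```text
t: 10.88
tcp_pos: [0.5077, -0.1599, 0.0081]
tool_rot: [0.013, -0.707, 0.707, -0.014]
force: [0.3, 0.0, 0.4]
finger_gap: 0.351
t: 11.38
tcp_pos: [0.5079, -0.1601, 0.0087]
tool_rot: [0.012, -0.706, 0.708, -0.014]
force: [-1.0, -0.1, 6.5]
finger_gap: 0.073
t: 11.97
tcp_pos: [0.508, -0.1601, 0.1696]
tool_rot: [0.011, -0.706, 0.708, -0.015]
force: [1.1, -0.4, -0.9]
finger_gap: 0.067
shift [ -0.47   0.33 -47.82] turn -0.279 (theta now -1.534, q6 1.02) t 11.9667
```

View pics/w6.png

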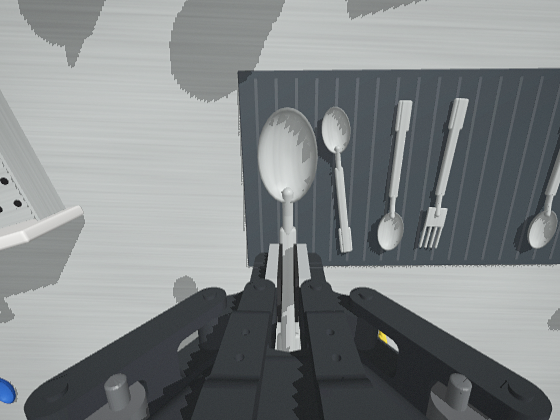

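```bash
python3 -m jog '[[[0,0,-3],0],[[0,0.1,-6.5],-0.05],[[0,0.2,-10.5],-0.1],[[-0.1,0.3,-14.5],-0.15],[[-0.2,0.3,-18.5],-0.2],[[-0.3,0.3,-22.5],-0.28],[[-0.4,0.3,-26.5],-0.28],[[-0.5,0.3,-30.5],-0.28],[[-0.5,0.3,-34.5],-0.28],[[-0.5,0.3,-38.5],-0.28],[[-0.5,0.3,-42],-0.28],[[-0.5,0.3,-45],-0.28],[[-0.5,0.3,-47],-0.28],[[-0.5,0.3,-47.8],-0.28],[[-0.5,0.3,-47.8],-0.28],[[-0.5,0.3,-47.8],-0.28],[[-0.5,0.3,-47.8],-0.28]]'; python3 go.py .495 .318 .026 -1.255
```

```text
t: 13.48
tcp_pos: [0.4939, 0.3167, 0.1634]
tool_rot: [0.112, -0.698, 0.699, -0.11]
force: [0.6, -0.2, -0.6]
finger_gap: 0.069
shift [-0.18 13.74 -0.1 ] turn -0.0 (theta now -1.255, q6 1.64) t 13.4833
```

```bash
python3 -m jog '[[[-0.2,3,-0.1],0],[[-0.2,6,-0.1],0],[[-0.2,9,-0.1],0],[[-0.2,11,-0.1],0],[[-0.2,12.5,-0.1],0],[[-0.2,13.3,-0.1],0],[[-0.2,13.7,-0.1],0],[[-0.2,13.7,-0.1],0],[[-0.2,13.7,-0.1],0]]'; python3 -m jog '[[[0,0,0],0],[[0,0,0],0],[[0,0,0],0],[[0,0,0],0]]' 3; python3 -m jog '[[[0,-2,0],0],[[0,-5,0],0],[[0,-9,0],0],[[0,-13,0],0],[[0,-16,0],0],[[0,-16,0],0],[[0,-16,0],0]]';python3 spoons.py t7.png; python3 -c "
from h import *
s=snap('wrist','w7.png')"
```

```text
t: 14.23
tcp_pos: [0.4967, 0.3195, 0.028]
tool_rot: [-0.111, 0.698, -0.698, 0.112]
force: [0.3, 0.4, 0.2]
finger_gap: 0.071
t: 14.57
tcp_pos: [0.4963, 0.3201, 0.028]
tool_rot: [-0.111, 0.698, -0.698, 0.112]
force: [0.7, 0.4, -0.4]
finger_gap: 0.354
t: 15.15
tcp_pos: [0.4971, 0.3205, 0.19]
tool_rot: [-0.11, 0.699, -0.698, 0.114]
force: [-0.1, -0.1, -0.2]
finger_gap: 0.352
ctr [ 0.5115 -0.2164] ang 0.187 len 0.161 w lo/hi 0.015 0.028
ctr [ 0.5198 -0.2742] ang 0.025 len 0.162 w lo/hi 0.024 0.013
ctr [ 0.5231 -0.3255] ang -0.036 len 0.163 w lo/hi 0.023 0.014
ctr [ 0.5284 -0.4467] ang -0.027 len 0.16 w lo/hi 0.027 0.013
```

View pics/w7.png

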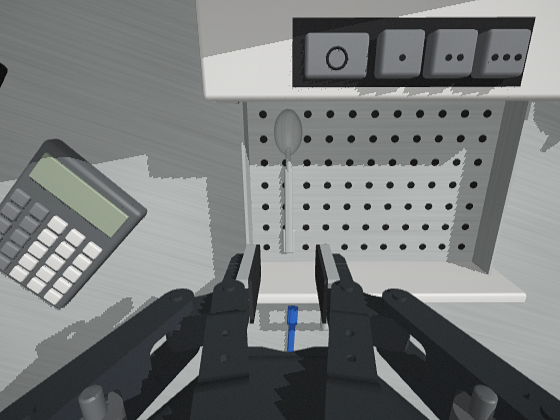

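```bash
python3 go.py .511 -.217 .15 -1.393
```

```text
shift [15.2   3.71 51.48] turn 0.139 (theta now -1.254, q6 1.64) t 15.25
```

```bash
python3 -m jog '[[[1,0,4],0],[[2.4,0.2,8],0.07],[[3.6,0.5,12],0.139],[[4.7,1,16],0.139],[[5.9,1.5,20],0.139],[[7.1,2,24],0.139],[[8.3,2.5,28],0.139],[[9.4,3,32],0.139],[[10.6,3.7,36],0.139],[[11.8,3.7,40],0.139],[[13,3.7,44],0.139],[[14.2,3.7,48],0.139],[[15,3.7,50.5],0.139],[[15.2,3.7,51.5],0.139],[[15.2,3.7,51.5],0.139],[[15.2,3.7,51.5],0.139],[[15.2,3.7,51.5],0.139],[[15.2,3.7,51.5],0.139]]' 3; python3 go.py .511 -.217 .0065 -1.393
```

```text
t: 16.75
tcp_pos: [0.5113, -0.2144, 0.1498]
tool_rot: [-0.064, 0.705, -0.704, 0.063]
force: [0.1, -0.7, 0.0]
finger_gap: 0.351
shift [ 0.06 14.33  0.28] turn 0.002 (theta now -1.391, q6 0.79) t 16.75
```

```bash
python3 -m jog '[[[0,4,0.1],0],[[0,8,0.2],0],[[0,11,0.2],0],[[0,13,0.2],0],[[0,13.8,0.2],0],[[0,14.3,0.2],0],[[0,14.3,0.2],0],[[0,14.3,0.2],0]]' 3; python3 -m jog '[[[0,0,0],0],[[0,0,0],0],[[0,0,0],0],[[0,0,0],0],[[0,0,0],0],[[0,0,0],0]]' 0 40; python3 -m jog '[[[0,-2,0],0],[[0,-5,0],0],[[0,-9,0],0],[[0,-13,0],0],[[0,-16,0],0],[[0,-16,0],0],[[0,-16,0],0]]';python3 go.py .5117 .2604 .165 -1.255
```

```text
t: 17.42
tcp_pos: [0.5131, -0.2187, 0.0084]
tool_rot: [0.063, -0.704, 0.705, -0.064]
force: [-0.6, -0.8, 0.1]
finger_gap: 0.353
t: 17.92
tcp_pos: [0.5132, -0.2193, 0.0088]
tool_rot: [0.062, -0.704, 0.705, -0.063]
force: [0.1, 0.5, 6.3]
finger_gap: 0.074
t: 18.5
tcp_pos: [0.5133, -0.2196, 0.1698]
tool_rot: [0.061, -0.703, 0.706, -0.064]
force: [-0.1, 0.4, -0.8]
finger_gap: 0.07
shift [ -8.33   0.32 -47.27] turn -0.138 (theta now -1.393, q6 0.79) t 18.5
```

```bash
python3 -m jog '[[[-0.5,0,-3],0],[[-1.2,0.1,-6.8],-0.05],[[-1.9,0.2,-10.7],-0.1],[[-2.6,0.3,-14.6],-0.138],[[-3.3,0.3,-18.5],-0.138],[[-4,0.3,-22.5],-0.138],[[-4.7,0.3,-26.5],-0.138],[[-5.4,0.3,-30.5],-0.138],[[-6.1,0.3,-34.5],-0.138],[[-6.8,0.3,-38.5],-0.138],[[-7.5,0.3,-42],-0.138],[[-8,0.3,-45],-0.138],[[-8.3,0.3,-46.7],-0.138],[[-8.3,0.3,-47.3],-0.138],[[-8.3,0.3,-47.3],-0.138],[[-8.3,0.3,-47.3],-0.138],[[-8.3,0.3,-47.3],-0.138]]'; python3 go.py .5117 .2604 .026 -1.255
```

```text
t: 19.92
tcp_pos: [0.5099, 0.2599, 0.1636]
tool_rot: [0.111, -0.698, 0.699, -0.11]
force: [-0.2, 0.3, -0.6]
finger_gap: 0.07
shift [-0.22 13.76  0.  ] turn -0.001 (theta now -1.256, q6 1.53) t 19.9167
```

```bash
python3 -m jog '[[[0,3,0],0],[[0,6,0],0],[[0,9,0],0],[[0,11,0],0],[[0,12.5,0],0],[[0,13.3,0],0],[[0,13.7,0],0],[[0,13.7,0],0],[[0,13.7,0],0]]'; python3 -m jog '[[[0,0,0],0],[[0,0,0],0],[[0,0,0],0],[[0,0,0],0]]' 3; python3 -m jog '[[[0,-2,0],0],[[0,-5,0],0],[[0,-9,0],0],[[0,-13,0],0],[[0,-16,0],0],[[0,-16,0],0],[[0,-16,0],0]]';python3 spoons.py t8.png; python3 -c "
from h import *
s=snap('wrist','w8.png')"; python3 go.py .5195 -.2744 .15 1.586
```

```text
t: 20.67
tcp_pos: [0.5111, 0.261, 0.028]
tool_rot: [-0.11, 0.698, -0.698, 0.111]
force: [-1.5, 0.4, 0.3]
finger_gap: 0.071
t: 21.0
tcp_pos: [0.5107, 0.2616, 0.028]
tool_rot: [-0.111, 0.698, -0.698, 0.112]
force: [-0.3, 0.3, 0.4]
finger_gap: 0.35
t: 21.58
tcp_pos: [0.5116, 0.2619, 0.1899]
tool_rot: [-0.109, 0.699, -0.698, 0.113]
force: [-0.5, 0.4, -0.0]
finger_gap: 0.351
ctr [ 0.5198 -0.2742] ang 0.023 len 0.162 w lo/hi 0.024 0.016
ctr [ 0.5231 -0.3255] ang -0.035 len 0.163 w lo/hi 0.023 0.014
ctr [ 0.5284 -0.4467] ang -0.027 len 0.16 w lo/hi 0.027 0.013
shift [15.68  3.7  51.22] turn -2.841 (theta now -1.255, q6 1.53) t 21.6833
```

```bash
python3 -m jog '[[[0,0,2],-0.12],[[1,0,4.5],-0.24],[[2,0.2,7],-0.36],[[3,0.5,10],-0.48],[[4,1,13],-0.6],[[5,1.3,16],-0.72],[[5.9,1.5,19],-0.84],[[7,2,22],-0.96],[[8,2.5,25],-1.08],[[9,3,28],-1.2],[[10,3.5,31],-1.32],[[11,3.7,34],-1.44],[[12,3.7,37],-1.56],[[13,3.7,40],-1.68],[[14,3.7,43],-1.8],[[15,3.7,46],-1.92],[[15.7,3.7,49],-2.04],[[15.7,3.7,51.2],-2.16],[[15.7,3.7,51.2],-2.28],[[15.7,3.7,51.2],-2.4]]' 3; python3 go.py .5195 -.2744 .15 1.586
```

```text
t: 23.35
tcp_pos: [0.5191, -0.2753, 0.1479]
tool_rot: [-0.691, 0.149, -0.147, 0.692]
force: [-0.5, 0.4, -0.0]
finger_gap: 0.351
shift [-0.   -0.21  0.1 ] turn -0.438 (theta now 1.148, q6 -1.83) t 23.35
```

```bash
python3 -m jog '[[[0,-0.2,0.1],-0.12],[[0,-0.2,0.1],-0.24],[[0,-0.2,0.1],-0.36],[[0,-0.2,0.1],-0.438],[[0,-0.2,0.1],-0.438],[[0,-0.2,0.1],-0.438]]'; python3 go.py .5195 -.2744 .0065 1.586;  python3 -c "
from h import *
s=snap('wrist'); print(proj(s,(.5195,-.2744,.008)))
cv2.imwrite('pics/c4.png',np.hstack([cv2.resize(cv2.cvtColor(s['frame'],4),(400,300)),cv2.resize(cv2.imread('pics/w8.png'),(400,300))]))"
```

```text
t: 23.85
tcp_pos: [0.5196, -0.2724, 0.1506]
tool_rot: [-0.706, -0.003, 0.005, 0.708]
force: [-0.2, -1.1, 0.1]
finger_gap: 0.354
shift [ 0.03 14.4  -0.23] turn -0.005 (theta now 1.581, q6 -2.25) t 23.85
[283.84993479 190.38136031]
```

View pics/c4.png

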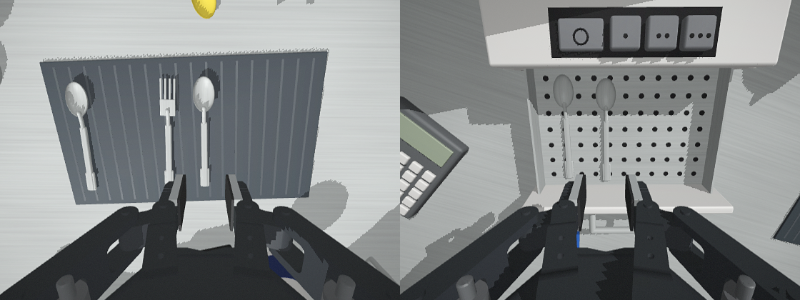

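Spoon C lies between the jaws with the fork clear of them, and the two placed spoons lie straight. Descending.

```bash
python3 -m jog '[[[0,4,-0.1],0],[[0,8,-0.1],0],[[0,11,-0.1],0],[[0,13,-0.1],0],[[0,13.8,-0.1],0],[[0,14.35,-0.1],0],[[0,14.35,-0.1],0],[[0,14.35,-0.1],0]]' 3; python3 -m jog '[[[0,0,0],0],[[0,0,0],0],[[0,0,0],0],[[0,0,0],0],[[0,0,0],0],[[0,0,0],0]]' 0 40; python3 -m jog '[[[0,-2,0],0],[[0,-5,0],0],[[0,-9,0],0],[[0,-13,0],0],[[0,-16,0],0],[[0,-16,0],0],[[0,-16,0],0]]';python3 go.py .5303 .2034 .165 -1.255
```

```text
t: 24.57
tcp_pos: [0.5212, -0.2746, 0.0096]
tool_rot: [0.707, 0.005, -0.004, -0.707]
force: [-0.5, -1.4, 0.3]
finger_gap: 0.354
t: 25.07
tcp_pos: [0.5212, -0.2746, 0.0101]
tool_rot: [0.708, 0.005, -0.004, -0.707]
force: [0.1, 0.3, 6.8]
finger_gap: 0.002
t: 25.65
tcp_pos: [0.5216, -0.2749, 0.1713]
tool_rot: [0.708, 0.006, -0.003, -0.706]
force: [-0.6, 0.3, -0.3]
finger_gap: 0.003
shift [ 1.46  0.47 47.82] turn 2.838 (theta now 1.583, q6 -2.26) t 25.65
```

```bash
python3 -c "
from h import *
s=snap('wrist','w9.png'); print(proj(s,(.5195,-.2744,.008)))"
```

```text
[287.28855493 182.63051559]
```

View pics/w9.png

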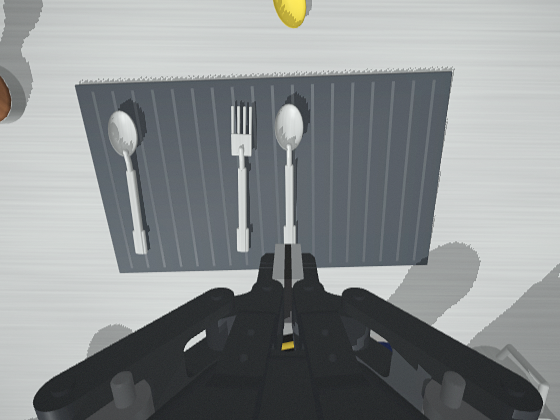

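```bash
python3 -m jog '[[[0,0,0],0],[[0,4,0],0],[[0,8,0],0],[[0,12,0],0],[[0,14.5,0],0],[[0,15.5,0],0],[[0,16.2,0],0],[[0,16.2,0],0],[[0,16.2,0],0]]' 3; python3 go.py .5195 -.2744 .0055 1.583
```

```text
t: 26.45
tcp_pos: [0.521, -0.2745, 0.0071]
tool_rot: [0.707, 0.005, -0.004, -0.707]
force: [0.2, -0.8, -0.7]
finger_gap: 0.353
shift [-0.15  0.16  0.01] turn -0.0 (theta now 1.583, q6 -2.26) t 26.45
```

```bash
python3 -m jog '[[[0,0.15,0],0],[[0,0.15,0],0],[[0,0.15,0],0]]'; python3 -m jog '[[[0,0,0],0],[[0,0,0],0],[[0,0,0],0],[[0,0,0],0],[[0,0,0],0],[[0,0,0],0]]' 0 40; python3 -m jog '[[[0,-2,0],0],[[0,-5,0],0],[[0,-9,0],0],[[0,-13,0],0],[[0,-16,0],0],[[0,-16,0],0],[[0,-16,0],0]]';python3 go.py .5303 .2034 .165 -1.255
```

```text
t: 26.7
tcp_pos: [0.5211, -0.2746, 0.0063]
tool_rot: [0.708, 0.005, -0.004, -0.707]
force: [0.0, 0.1, 0.2]
finger_gap: 0.35
t: 27.2
tcp_pos: [0.5208, -0.2744, 0.006]
tool_rot: [0.707, 0.005, -0.004, -0.707]
force: [-0.6, -0.2, 5.6]
finger_gap: 0.083
t: 27.78
tcp_pos: [0.5215, -0.2748, 0.1672]
tool_rot: [0.708, 0.006, -0.003, -0.706]
force: [-0.1, 0.1, -1.2]
finger_gap: 0.086
shift [ 1.47  0.09 47.8 ] turn 2.838 (theta now 1.583, q6 -2.26) t 27.7833
```

```bash
python3 -m jog '[[[0,0,2],0.12],[[0.1,0,4.5],0.24],[[0.2,0,7],0.36],[[0.3,0,10],0.48],[[0.4,0,13],0.6],[[0.5,0,16],0.72],[[0.6,0,19],0.84],[[0.7,0,22],0.96],[[0.8,0,25],1.08],[[0.9,0,28],1.2],[[1,0,31],1.32],[[1.1,0,34],1.44],[[1.2,0,36.5],1.56],[[1.3,0,39],1.68],[[1.4,0,41.5],1.8],[[1.5,0,43.5],1.92],[[1.5,0,45.5],2.04],[[1.5,0.1,47],2.16],[[1.5,0.1,47.8],2.28],[[1.5,0.1,47.8],2.4]]'; python3 go.py .5303 .2034 .165 -1.255
```

```text
t: 29.45
tcp_pos: [0.5277, 0.2056, 0.1617]
tool_rot: [-0.261, 0.658, -0.657, 0.257]
force: [-0.1, 0.4, -0.5]
finger_gap: 0.083
shift [-0.04 -0.33  0.34] turn 0.434 (theta now -0.821, q6 0.99) t 29.45
```

```bash
python3 -m jog '[[[0,-0.3,0.2],0.12],[[0,-0.3,0.3],0.24],[[0,-0.3,0.3],0.36],[[0,-0.3,0.3],0.434],[[0,-0.3,0.3],0.434],[[0,-0.3,0.3],0.434],[[0,-0.3,0.3],0.434]]'; python3 go.py .5303 .2034 .024 -1.255
```

```text
t: 30.03
tcp_pos: [0.5309, 0.2017, 0.166]
tool_rot: [-0.114, 0.698, -0.698, 0.112]
force: [-0.2, 0.4, -0.7]
finger_gap: 0.083
shift [-0.04 14.2  -0.18] turn 0.006 (theta now -1.249, q6 1.42) t 30.0333
```

```bash
python3 -m jog '[[[0,3,0],0],[[0,6,0],0],[[0,9,0],0],[[0,11,0],0],[[0,12.5,0],0],[[0,13.5,0],0],[[0,14.1,0],0],[[0,14.1,0],0],[[0,14.1,0],0]]'; python3 -m jog '[[[0,0,0],0],[[0,0,0],0],[[0,0,0],0],[[0,0,0],0]]' 3; python3 -m jog '[[[0,-2,0],0],[[0,-5,0],0],[[0,-9,0],0],[[0,-13,0],0],[[0,-16,0],0],[[0,-16,0],0],[[0,-16,0],0]]';python3 spoons.py t9.png; python3 -c "
from h import *
s=snap('wrist','w10.png')"; python3 go.py .5275 -.4466 .15 1.545
```

```text
t: 30.78
tcp_pos: [0.5321, 0.2019, 0.0266]
tool_rot: [-0.113, 0.698, -0.698, 0.113]
force: [0.1, -0.8, 0.5]
finger_gap: 0.08
t: 31.12
tcp_pos: [0.5322, 0.2019, 0.0271]
tool_rot: [0.112, -0.698, 0.698, -0.113]
force: [0.0, -0.4, 0.5]
finger_gap: 0.352
t: 31.7
tcp_pos: [0.533, 0.2021, 0.1888]
tool_rot: [0.111, -0.698, 0.698, -0.115]
force: [-0.2, 1.0, -0.2]
finger_gap: 0.347
ctr [ 0.5231 -0.3255] ang -0.033 len 0.163 w lo/hi 0.023 0.014
ctr [ 0.5284 -0.4467] ang -0.028 len 0.16 w lo/hi 0.027 0.013
shift [20.68  3.59 61.44] turn -2.796 (theta now -1.251, q6 1.42) t 31.8
```

```bash
python3 -m jog '[[[0,0,3],-0.12],[[1,0,6],-0.24],[[2,0.2,9],-0.36],[[3,0.5,12.5],-0.48],[[4,1,16],-0.6],[[5,1.3,19.5],-0.72],[[6,1.5,23],-0.84],[[7,2,26.5],-0.96],[[8.2,2.5,30],-1.08],[[9.5,3,33.5],-1.2],[[10.7,3.5,37],-1.32],[[12,3.6,40.5],-1.44],[[13.3,3.6,44],-1.56],[[14.6,3.6,47.5],-1.68],[[16,3.6,51],-1.8],[[17.5,3.6,54],-1.92],[[19,3.6,57],-2.04],[[20,3.6,59.5],-2.16],[[20.7,3.6,61.4],-2.28],[[20.7,3.6,61.4],-2.4]]' 3; python3 go.py .5275 -.4466 .15 1.545
```

```text
t: 33.47
tcp_pos: [0.5266, -0.4506, 0.1473]
tool_rot: [0.692, -0.148, 0.147, -0.691]
force: [0.6, -0.3, -0.1]
finger_gap: 0.354
shift [-0.08 -0.27  0.4 ] turn -0.394 (theta now 1.151, q6 -2.02) t 33.4667
```

```bash
python3 -m jog '[[[0,-0.2,0.2],-0.12],[[0,-0.2,0.2],-0.24],[[0,-0.2,0.2],-0.36],[[0,-0.2,0.2],-0.394],[[0,-0.2,0.2],-0.394],[[0,-0.2,0.2],-0.394]]'; python3 go.py .5275 -.4466 .006 1.545;  python3 -c "
from h import *
s=snap('wrist'); u,v=proj(s,(.5275,-.4466,.008)); g=s['frame'][int(v)].astype(int).mean(1); k=np.where(g[200:380]>110)[0]+200; print(u,v,k.min(),k.max(),np.median(k))"
```

```text
t: 33.97
tcp_pos: [0.5282, -0.4434, 0.1499]
tool_rot: [-0.706, 0.011, -0.009, 0.708]
force: [0.0, 0.4, 0.3]
finger_gap: 0.353
shift [-0.02 14.39 -0.37] turn -0.003 (theta now 1.542, q6 -2.40) t 33.9667
282.474432837191 190.10687964392864 200 361 234.0
```

```bash
python3 -m jog '[[[0,4,-0.2],0],[[0,8,-0.2],0],[[0,11,-0.2],0],[[0,13,-0.2],0],[[0,14,-0.2],0],[[0,14.5,-0.2],0],[[0,14.6,-0.2],0],[[0,14.6,-0.2],0]]' 3; python3 go.py .5275 -.4466 .006 1.545; python3 -c "
from h import *
snap('wrist','w11.png')"
```

```text
t: 34.68
tcp_pos: [0.5296, -0.447, 0.0072]
tool_rot: [0.708, -0.009, 0.01, -0.707]
force: [-0.1, 0.3, 0.3]
finger_gap: 0.352
shift [-0.21  0.12  0.03] turn -0.002 (theta now 1.543, q6 -2.40) t 34.6833
```

View pics/w11.png

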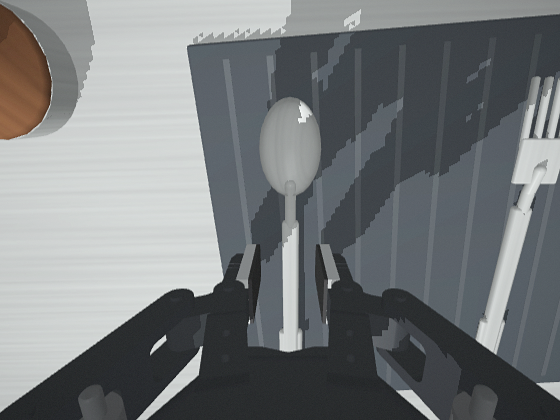

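Spoon D's handle is centred between the jaws at u≈290.

```bash
python3 -m jog '[[[0,0.1,0],0],[[0,0.1,0],0],[[0,0.1,0],0]]'; python3 -m jog '[[[0,0,0],0],[[0,0,0],0],[[0,0,0],0],[[0,0,0],0],[[0,0,0],0],[[0,0,0],0]]' 0 40; python3 -m jog '[[[0,-2,0],0],[[0,-5,0],0],[[0,-9,0],0],[[0,-13,0],0],[[0,-16,0],0],[[0,-16,0],0],[[0,-16,0],0]]';python3 go.py .549 .1464 .165 -1.255
```

```text
t: 34.98
tcp_pos: [0.5295, -0.4468, 0.0065]
tool_rot: [0.708, -0.009, 0.01, -0.707]
force: [0.0, -0.7, -0.3]
finger_gap: 0.351
t: 35.48
tcp_pos: [0.5293, -0.4466, 0.006]
tool_rot: [0.707, -0.01, 0.01, -0.707]
force: [-0.5, 0.0, 4.8]
finger_gap: 0.083
t: 36.07
tcp_pos: [0.5299, -0.4472, 0.1676]
tool_rot: [0.708, -0.009, 0.011, -0.706]
force: [-0.5, -0.1, -1.1]
finger_gap: 0.087
shift [2.600e-01 5.000e-02 5.939e+01] turn 2.798 (theta now 1.543, q6 -2.40) t 36.0667
```

```bash
python3 -m jog '[[[0,0,2.5],0.12],[[0,0,5.5],0.24],[[0,0,9],0.36],[[0,0,12.5],0.48],[[0.1,0,16],0.6],[[0.1,0,19.5],0.72],[[0.1,0,23],0.84],[[0.1,0,26.5],0.96],[[0.1,0,30],1.08],[[0.2,0,33.5],1.2],[[0.2,0,37],1.32],[[0.2,0,40.5],1.44],[[0.2,0,43.5],1.56],[[0.2,0,46.5],1.68],[[0.2,0,49.5],1.8],[[0.2,0,52.5],1.92],[[0.2,0,55],2.04],[[0.2,0.1,57.5],2.16],[[0.2,0.1,59],2.28],[[0.2,0.1,59.4],2.4]]'; python3 go.py .549 .1464 .165 -1.255
```

```text
t: 37.73
tcp_pos: [0.5454, 0.15, 0.1618]
tool_rot: [-0.248, 0.664, -0.662, 0.244]
force: [0.4, 0.4, -1.0]
finger_gap: 0.084
shift [-0.04 -0.32  0.51] turn 0.395 (theta now -0.860, q6 0.93) t 37.7333
```

```bash
python3 -m jog '[[[0,-0.3,0.2],0.12],[[0,-0.3,0.3],0.24],[[0,-0.3,0.3],0.36],[[0,-0.3,0.3],0.395],[[0,-0.3,0.3],0.395],[[0,-0.3,0.3],0.395],[[0,-0.3,0.3],0.395]]'; python3 go.py .549 .1464 .024 -1.255
```

```text
t: 38.32
tcp_pos: [0.5486, 0.145, 0.166]
tool_rot: [-0.113, 0.698, -0.698, 0.112]
force: [0.3, 0.5, -0.7]
finger_gap: 0.083
shift [-0.12 14.2  -0.11] turn 0.004 (theta now -1.251, q6 1.31) t 38.3167
```

```bash
python3 -m jog '[[[0,3,-0.1],0],[[0,6,-0.1],0],[[0,9,-0.1],0],[[0,11,-0.1],0],[[0,12.5,-0.1],0],[[0,13.5,-0.1],0],[[0,14.2,-0.1],0],[[0,14.2,-0.1],0],[[0,14.2,-0.1],0]]'; python3 -m jog '[[[0,0,0],0],[[0,0,0],0],[[0,0,0],0],[[0,0,0],0]]' 3; python3 -m jog '[[[0,-2,0],0],[[0,-5,0],0],[[0,-9,0],0],[[0,-13,0],0],[[0,-16,0],0],[[0,-16,0],0],[[0,-16,0],0]]'; python3 go.py .386 .187 .173 0.316
```

```text
t: 39.07
tcp_pos: [0.5494, 0.1461, 0.0255]
tool_rot: [0.112, -0.698, 0.698, -0.112]
force: [0.0, 0.6, 0.5]
finger_gap: 0.083
t: 39.4
tcp_pos: [0.5497, 0.1462, 0.0261]
tool_rot: [0.112, -0.698, 0.698, -0.113]
force: [0.3, 0.5, -0.7]
finger_gap: 0.349
t: 39.98
tcp_pos: [0.5505, 0.1463, 0.1879]
tool_rot: [0.11, -0.698, 0.698, -0.114]
force: [-0.8, -0.4, -1.0]
finger_gap: 0.357
shift [14.35  1.39 -9.03] turn -1.568 (theta now -1.252, q6 1.32) t 39.9833
```

```bash
python3 -c "
from h import *
snap('wrist','w12.png')"; python3 -m jog '[[[2,0,-1],-0.12],[[4,0,-2],-0.24],[[6,0,-3.5],-0.36],[[8,0.3,-5],-0.48],[[10,0.6,-6.5],-0.6],[[12,1,-8],-0.72],[[13.5,1.4,-9],-0.84],[[14.4,1.4,-9],-0.96],[[14.4,1.4,-9],-1.08],[[14.4,1.4,-9],-1.2],[[14.4,1.4,-9],-1.32],[[14.4,1.4,-9],-1.44],[[14.4,1.4,-9],-1.568],[[14.4,1.4,-9],-1.568],[[14.4,1.4,-9],-1.568],[[14.4,1.4,-9],-1.568]]' 3;  python3 -c "
from h import *
s=snap('wrist','w13.png'); print(proj(s,(.3855,.187,.07)))
snap('top','t13.png'); a=cv2.imread('pics/w12.png'); b=cv2.imread('pics/w13.png'); c=cv2.imread('pics/t13.png')[120:270,90:290]
cv2.imwrite('pics/c5.png',np.vstack([np.hstack([cv2.resize(x,(400,300)) for x in (a,b)]),np.hstack([cv2.resize(c,(400,300)),cv2.resize(cv2.imread('pics/t13.png'),(400,300))])]))"; python3 go.py .3855 .187 .052 .316
```

```text
t: 41.37
tcp_pos: [0.3835, 0.1863, 0.1705]
tool_rot: [0.572, -0.416, 0.415, -0.571]
force: [0.1, 0.3, -0.8]
finger_gap: 0.353
[289.3482058  204.26536362]
shift [-1.000e-02  1.189e+01  1.900e-01] turn -0.002 (theta now 0.314, q6 -0.13) t 41.4667
```

View pics/c5.png

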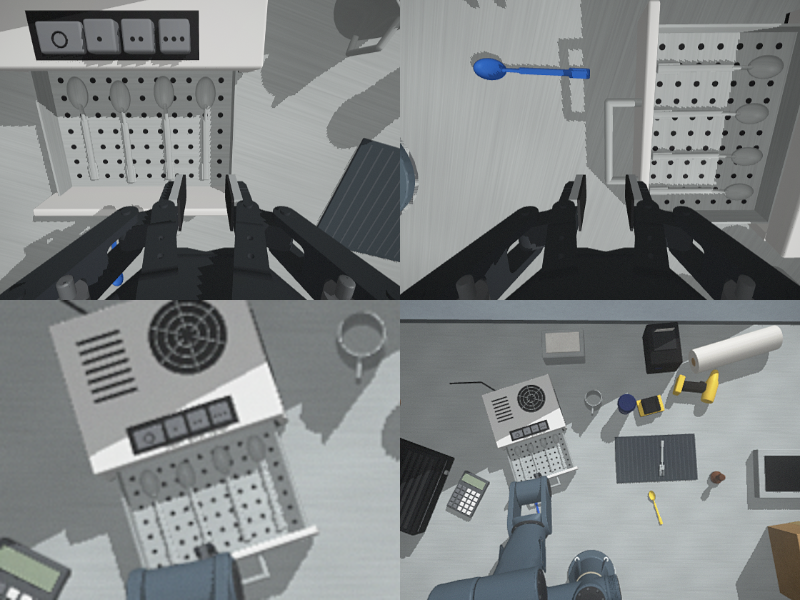

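All four spoons lie flat with their bowls at the rear, and only the fork is left on the mat. Next I'll shut the tray.

```bash
python3 -m jog '[[[0,3,0.1],0],[[0,6,0.1],0],[[0,9,0.1],0],[[0,11,0.1],0],[[0,11.8,0.1],0],[[0,11.8,0.1],0],[[0,11.8,0.1],0]]' 3; python3 -m jog '[[[0,0,0],0],[[0,0,0],0],[[0,0,0],0],[[0,0,0],0],[[0,0,0],0],[[0,0,0],0]]' 0 40;  python3 -m jog '[[[0,0,0.5],0],[[0,0,1.5],0],[[0,0,2.5],0],[[0,0,3.5],0],[[0,0,4.5],0],[[0,0,5.5],0],[[0,0,6.5],0],[[0,0,7.5],0],[[0,0,8.5],0],[[0,0,9.5],0],[[0,0,10.5],0],[[0,0,11.5],0],[[0,0,12.5],0],[[0,0,13.5],0],[[0,0,14.5],0],[[0,0,15.5],0],[[0,0,16.3],0],[[0,0,17],0],[[0,0,17.3],0],[[0,0,17.5],0]]'; python3 go.py .5597 .244 .052 .316
```

```text
t: 42.05
tcp_pos: [0.3853, 0.1868, 0.0534]
tool_rot: [0.572, -0.415, 0.415, -0.572]
force: [-0.3, -0.6, -0.2]
finger_gap: 0.354
t: 42.55
tcp_pos: [0.3868, 0.1872, 0.0545]
tool_rot: [-0.571, 0.414, -0.416, 0.574]
force: [1.9, 2.3, 7.8]
finger_gap: 0.095
t: 44.22
tcp_pos: [0.5513, 0.2417, 0.0546]
tool_rot: [-0.572, 0.415, -0.415, 0.573]
force: [-2.5, 2.0, 6.9]
finger_gap: 0.097
shift [0.04 0.26 0.87] turn 0.0 (theta now 0.316, q6 -0.09) t 44.2167
```

```bash
python3 -m jog '[[[0,0,0.3],0],[[0,0,0.6],0],[[0,0,0.9],0],[[0,0,1.1],0],[[0,0,1.1],0],[[0,0,1.1],0]]';python3 go.py .5597 .244 .052 .316; python3 -c "
from h import *
print(manip.sense()['force'])"
```

```text
t: 44.72
tcp_pos: [0.5618, 0.2452, 0.0546]
tool_rot: [-0.572, 0.415, -0.415, 0.573]
force: [-0.7, 2.8, 5.0]
finger_gap: 0.093
shift [ 0.05  0.26 -0.23] turn -0.0 (theta now 0.316, q6 -0.09) t 44.7167
[-0.66870082  2.80273672  4.97356835]
```

```bash
python3 -m jog '[[[0,0,0.2],0],[[0,0,0.3],0],[[0,0,0.3],0],[[0,0,0.3],0]]'; python3 -m jog '[[[0,0,0],0],[[0,0,0],0],[[0,0,0],0],[[0,0,0],0]]' 3;python3 -m jog '[[[0,-3,0],0],[[0,-6,0],0],[[0,-9,0],0],[[0,-11,0],0],[[0,-11,0],0],[[0,-11,0],0]]'; python3 -c "
from h import *
s=snap('wrist','w14.png');snap('top','t14.png')"; python3 go.py .6532 .2115 .15 .316
```

```text
t: 45.05
tcp_pos: [0.5624, 0.2454, 0.0545]
tool_rot: [0.574, -0.416, 0.414, -0.571]
force: [-4.0, 0.6, 9.1]
finger_gap: 0.097
t: 45.38
tcp_pos: [0.5647, 0.2453, 0.0532]
tool_rot: [0.573, -0.415, 0.415, -0.572]
force: [0.3, 0.1, 0.4]
finger_gap: 0.356
t: 45.88
tcp_pos: [0.5656, 0.2456, 0.1645]
tool_rot: [-0.572, 0.414, -0.416, 0.573]
force: [-0.1, -0.4, -0.4]
finger_gap: 0.351
shift [5.98 1.19 7.45] turn -0.0 (theta now 0.316, q6 -0.09) t 45.9833
```

```bash
python3 -m jog '[[[2,0,3],0],[[5,0.5,6.5],0],[[6,1.2,7.3],0],[[6,1.2,7.3],0],[[6,1.2,7.3],0],[[6,1.2,7.3],0]]' 0; python3 -c "
from h import *
s=snap('wrist','w15.png');print(proj(s,(.6528,.211,.109)))"; python3 go.py .6528 .211 .098 .316
```

```text
t: 46.48
tcp_pos: [0.6509, 0.2112, 0.1493]
tool_rot: [0.574, -0.416, 0.414, -0.571]
force: [-0.1, -0.6, 0.4]
finger_gap: -0.001
[289.24821029 232.47899657]
shift [0.12 5.2  0.18] turn 0.001 (theta now 0.317, q6 -0.17) t 46.5333
```

View pics/w15.png

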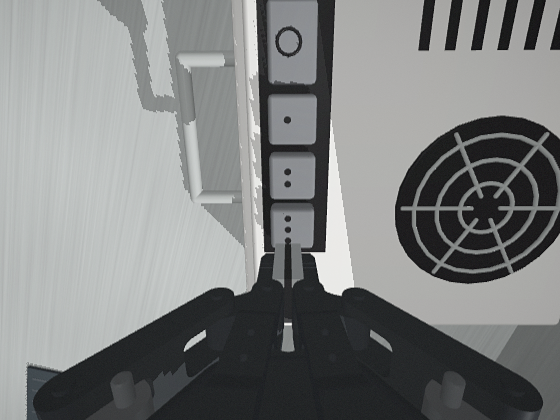

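The middle dot of the three-dot key is at (288,230) and was predicted at (289,232). The tray panel sits against the dryer. Pressing the key.

```bash
python3 -m jog '[[[0.1,2,0.1],0],[[0.1,3.5,0.1],0],[[0.1,4,0.1],0],[[0.1,4.4,0.1],0],[[0.1,4.7,0.1],0],[[0.1,5,0.1],0],[[0.1,5.2,0.1],0],[[0.1,5.35,0.1],0],[[0.1,5.35,0.1],0],[[0.1,5.35,0.1],0]]'; python3 -m jog '[[[0,-0.2,0],0],[[0,-0.45,0],0],[[0,-0.45,0],0],[[0,-0.45,0],0]]'; python3 -m jog '[[[0,0,0],0],[[0,0,0],0]]'
```

```text
t: 47.37
tcp_pos: [0.6543, 0.211, 0.0983]
tool_rot: [-0.572, 0.415, -0.415, 0.573]
force: [-1.7, 2.0, 4.1]
finger_gap: 0.0
t: 47.7
tcp_pos: [0.6548, 0.2101, 0.1024]
tool_rot: [-0.572, 0.415, -0.416, 0.573]
force: [-0.2, -0.2, 0.2]
finger_gap: -0.0
t: 47.87
tcp_pos: [0.6542, 0.2102, 0.102]
tool_rot: [0.573, -0.415, 0.415, -0.572]
force: [-0.4, 0.2, -0.7]
finger_gap: 0.003
```

```bash
python3 -m jog '[[[0,-2,0],0],[[-1.5,-4.7,-0.2],0],[[-1.5,-4.7,-0.2],0],[[-1.5,-4.7,-0.2],0],[[-1.5,-4.7,-0.2],0]]'; python3 -c "
from h import *
s=snap('wrist','w16.png')
x,y=np.array([.9505,.3107]),np.array([-.3107,.9505]); st=np.array([.6165,.3215])
g=s['frame'].astype(int).mean(2)
d=np.linalg.inv(s['K'])
for n,o in [('stop',0),('low',-.044),('mid',-.08),('high',-.116)]:
    p=st+o*y; u,v=proj(s,(*p,.105))
    for vv in (v-10,v+10):
        if not 0<=vv<420: continue
        row=g[int(vv)]; k=int(u); m=row>75
        a=k
        while m[a-1]: a-=1
        b=k
        while m[b+1]: b+=1
        res={}
        for z in (.109,.1006):
            A=proj(s,(*(p-.015*x),z)); B=proj(s,(*(p+.015*x),z)); res[z]=np.round(B[0]-A[0],1)
        print(n,int(vv),a,b,'width',b-a+1,'pred up/down',res)
print(manip.sense()['tcp_pos'])"
```

```text
t: 48.28
tcp_pos: [0.6472, 0.224, 0.149]
tool_rot: [0.573, -0.415, 0.415, -0.572]
force: [0.9, 0.1, -0.3]
finger_gap: 0.001
stop 59 278 296 width 19 pred up/down {0.109: np.float64(51.9), 0.1006: np.float64(49.6)}
stop 79 266 316 width 51 pred up/down {0.109: np.float64(51.9), 0.1006: np.float64(49.6)}
low 134 268 314 width 47 pred up/down {0.109: np.float64(48.1), 0.1006: np.float64(46.1)}
low 154 268 314 width 47 pred up/down {0.109: np.float64(48.1), 0.1006: np.float64(46.1)}
mid 188 269 313 width 45 pred up/down {0.109: np.float64(45.4), 0.1006: np.float64(43.5)}
mid 208 269 312 width 44 pred up/down {0.109: np.float64(45.4), 0.1006: np.float64(43.5)}
high 237 271 311 width 41 pred up/down {0.109: np.float64(42.9), 0.1006: np.float64(41.3)}
high 257 287 287 width 1 pred up/down {0.109: np.float64(42.9), 0.1006: np.float64(41.3)}
[0.64687469 0.22373064 0.14827453]
```

```bash
python3 -m jog '[[[0,-3,0],0],[[0,-6,-2],0],[[0,-10,-6],0],[[0,-12,-8],0],[[0,-12,-8],0],[[0,-12,-8],0]]'; python3 spoons.py; python3 -c "
from h import *
workorder.sign_off(); print(manip.sense()['t'])"
```

```text
t: 48.83
tcp_pos: [0.5712, 0.1988, 0.2707]
tool_rot: [-0.572, 0.415, -0.416, 0.573]
force: [0.5, 0.2, -0.6]
finger_gap: -0.005
ctr [ 0.5231 -0.3255] ang -0.035 len 0.163 w lo/hi 0.023 0.014
the job is handed in; nothing more can be done
the job is handed in; nothing more can be done
```

I stopped the dryer with the stop key and pulled the tray out. All four silver spoons from the mat went in flat, side by side and lengthwise, with their bowls at the rear. I then pushed the tray shut, pressed the three-dot key and handed the job in at about 49 s.

**Last checks**
- **Spoons:** the last picture before shutting showed all four lying straight in the tray. I had no view of them once it was shut.
- **Tray:** it was pushed against its stop; the handle was back at its starting place or up to about 3 mm past it.
- **High key:** after release I felt no force at 0.102 m, which means it stayed latched.
- **All four keys:** their widths in the last wrist picture fit high down and the others up. The difference is only about 1 px, so this check is weak.
- **Fork:** it was still where it started on the mat, and I never touched the yellow and blue spoons.

**What went wrong or stayed unclear**
- **Third spoon:** the first grasp closed just above it and missed. I went about 4 mm lower and it held.
- **Stop key:** I pressed it a second time because the force reading after the first press was unclear.

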